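# Jog a paint jar in the bayonet-capped jar mixer

### The job

Mix the paint jar that stands by itself near the jar mixer: stand it lid up in the mixer's cup, drop the domed guard cap over it so that its two lugs go down through the notches of the collar, and twist the cap clockwise, seen from above, only halfway: until its grip bar points at the single-line jog mark, against the switch spring and short of the lock click. The mixer jogs only while the cap is held there, so finish still gripping the cap at the jog mark, do not let it go and never turn it on over the click. Leave the tape roll, clamp and mixing cup where they are.

Things in the scene. Friction and masses are not known exactly. Their poses are not given: they have to be found in the camera images.
- mixer: Jar mixer, fixed on the desk: round grey housing 124 mm across, 62 mm high, a bright collar (85 mm across) on top to 70 mm. Origin: centre of its underside; z up. Its control nose (52 mm wide, reaching 72 mm from the axis) points to its own -x. The bayonet notches lie on its +x and -x sides. The cap can be twisted clockwise only; a wall blocks the other way.
- cup_floor (a point): Centre of the floor of the jar cup, on the mixer's axis, 41 mm above the desk; axes as the mixer. The cup is a pocket 41 mm across and 15 mm deep at the bottom of the collar's opening. A jar standing in it rises 20 mm above the collar's top.
- collar_top (a point): Centre of the collar's flat top, on the mixer's axis, 70 mm above the desk; axes as the mixer. The opening is 60 mm across; two notches (on +x and -x), 16 mm wide and reaching 35 mm from the axis, go through its 4 mm thick flange into a channel 10 mm high below, in which the cap's lugs turn.
- jog_mark_0 (a point): Jog mark: the long single white line on the mixer's shoulder, 49 mm from the axis, 45 degrees clockwise (from above) of the +x notch; axes as the mixer. The same mark is repeated opposite. Twin short lines mark the notches (open), round pips at 90 degrees the locked place.
- jog_switch (a joint): Spring-loaded switch ring under the collar, rad; 0 at rest, grows as the cap turns clockwise. The lugs meet it after about 8 degrees, so it reads the cap's twist less about 0.14: about 0.64 at the jog mark. It pushes back with 0.04 N m at first, 0.12 at the jog mark, and turns a released cap back. From about 0.95 spring balls resist (the lock click, 0.3 N m more); past it the cap stays locked.
- guard_cap: Black bayonet cap, 90 g, standing on its spigot. Origin: centre of the spigot's lower end; z up; x along the grip bar. Dome 72 mm across from 12 to 38 mm above the origin, hollow up to 35 mm (47 mm across). Grip bar on top: 56 mm long, 14 mm wide, from 38 to 56 mm, white line along it. Home on the collar, the origin is 12 mm below the collar's top. A half turn makes no difference.
- cap_lugs (a point): Point on the cap's axis at the middle height of its two steel lugs, 5 mm above the cap's origin; axes as the cap. The lugs stick out of the spigot to the cap's +x and -x, to 33 mm from the axis, 9 mm wide and 4 mm high. Spigot 56 mm across, 12 mm long, its lower half tapered to 50 mm.
- paint_jar: Paint jar with a white screw lid, 35 mm across, 49 mm high, 45 g, closed, standing lid up on the desk. Origin: centre of its underside; z up through the lid (the upper 15 mm). It is the jar that stands apart from the group of jars and droppers at the right of the desk.
- tape_roll: The roll of masking tape, 68 mm across, 18 mm high, a bystander; origin: centre of its underside.
- spring_clamp: The small spring clamp, 60 mm long, a bystander; origin: centre of its underside.
- mix_cup: The small steel mixing cup, 36 mm across, 18 mm high, a bystander; origin: centre of its underside.

How it is judged:
By the outcome, as a careful person would: the job done as asked, in the order asked, and still so for the second after the job is handed in, while the arm keeps its last pose, push and grip.
It also fails if it takes over 54 s, if anything falls off the work surface, if the arm or the gripper's body presses on something with over 40 N, if the wrist force passes 120 N, or if a joint passes its speed limit or range.

### The arm

A 7-joint arm with a two-finger parallel gripper is mounted at the origin on a cart in front of the work surface, level with it; the furniture and walls round the work are solid. World frame = base frame: x ahead of the robot, y to its left, z up, the work surface at z = 0. Lengths are in mm, angles in rad, forces in N, time in s.
With the tool pointing down it reaches from about 425 to 875 mm from the base axis. Payload 8.4 kg.
Tool frame: the origin (TCP) lies at the centre of the arm's flange, where the gripper is bolted on; the fingertips stand 182 mm ahead of it and the grasp point (between the pads) lies 164 mm ahead of it; z points along the fingers, y is the line along which they close (so a half turn about z gives the same grasp; the last joint's range is limited). The gripper opens to 87 mm and grips with 3 to 60 N. Pads are 19 mm wide; open, the fingers measure 117 mm over their backs; the gripper's body (75 mm by 190 mm) begins 51 mm behind the grasp point.
Start: joints at [-1.211, 0.333, 0.04, 1.465, -0.013, 1.343, -0.059], TCP at [287.868, 582.757, 404.746] pointing down, gripper open.
Joint ranges: [-2.58, 2.58], [-0.38, 2.09], [-1.3, 1.39], [0.25, 2.4], [-1.5, 4.64], [0.08, 2.09], [-2.65, 2.65]. Speed limits (rad/s): [2.22, 2.22, 2.79, 2.79, 3.14, 3.14, 3.14].

### API

Orientations are given as a unit quaternion [w, x, y, z].
In Python, from station import get_state, capture, sign_off, trace gives the robot as it stands.
- The arm moves only by the shell command python3 -m creep 'ROWS' [OPENING] [FORCE]. ROWS is text: rows parted by semicolons, each of 4 numbers parted by spaces: the shift along the tool's x, y, z in mm, then the turn about the tool's z in degrees. A call has 1 to 12 rows; each row is the pose to reach, as a shift and turn from the pose commanded when the call began, along the tool's axes at that moment; what a row does not reach only later rows make up. A row lasts 1/8 s, in which the tool goes at most 62.5 mm and 10.7 degrees, less where a joint would pass 70% of its speed; a pose out of reach is approached as far as the arm can. A call with a gripper value outside its range is refused whole. OPENING is the finger opening in mm, from 0 to 87, set as the call begins (- or left out, the last holds). The fingers move at their own pace and stop on an object; FORCE is the grip in N (left out, the last holds). Time passes only in rows, so rows that repeat a pose let the fingers close. It gives the time, the measured TCP pose, the force, the opening and the grip force at its end, in the units of the state.
- get_state(): the state, without advancing time (a new reading comes with each control period).
- capture(name): name is "side" or "top"; returns a dict with "pixels" (400x640x3 uint8, red, green, blue), "K" (3x3 intrinsics, pixels), "R" (3x3) and "t" (3): a world point X has camera coordinates R X + t. Camera axes: x right, y down, z forward; pixel columns grow to the right and rows downward; lengths in mm; the calibration is good to about 2 mm. A picture is of the moment at which its call begins. There is no depth.
- sign_off(): hands the job in; it is judged then, once.
Trained networks look in a picture, given as the dict that the camera call returned (one of the last four; its "shot" number tells which), for a name from the list of things; names that differ only in an ending like _2 or _b are one class to them, and where a whole thing is asked for, a point or a joint stands for the part that bears it (a point fixed in the world has none). Each returns a list of dicts, best first, with "confidence" (0 to 1); they miss things now and then, are a little off and sometimes report something else, mostly with a low value. They report only what shows in the picture. A call takes as long as a camera call.
- trace(thing, picture): "pixels" (400x640 bool, what is visible of it) and "uv" ([column, row] in pixels, amid what is visible of it).
The state is a dict: "time_s": time; "q": joint angles; "dq": joint speeds; "tau": joint torques, N m; "eef_pos": TCP position; "tool_rot": TCP orientation; "wrist_force": force on the tool from outside, world axes, zero at the start; "ft_torque": the same for the moment, N m; "opening": finger opening in mm; "finger_force": force on a finger pad.
Only numpy, scipy, OpenCV 4.12 (cv2) and the standard library are available. Lean on these libraries where they do the work, as an engineer would, in place of code of your own. Each camera call takes 0.05 s, during which the arm holds its last target. There are 200 camera calls.

## Working session

There is one attempt and no reset: what is moved stays moved. The work goes in short steps, Python scripts to look and compute and a shell command to move; the robot and the scene stay as the last step left them, time stands still between calls to the robot, and variables do not carry over. Pictures are saved under pics/ and viewed, at most 10 in all, crops included, and the job is handed in when it is done.

```bash
ls; mkdir -p pics
cat > h.py <<'E'
import numpy as np,cv2
from station import *
def ray(c,uv):
    d=c["R"].T@np.linalg.inv(c["K"])@np.array([uv[0],uv[1],1.]);o=-c["R"].T@c["t"];return o,d
def atz(c,uv,z):
    o,d=ray(c,uv);return o+d*(z-o[2])/d[2]
def proj(c,X):
    p=c["K"]@(c["R"]@np.array(X,float)+c["t"]);return p[:2]/p[2]
def save(c,n,box=None,s=1):
    im=np.asarray(c["pixels"])[:,:,::-1]
    if box: im=im[box[1]:box[3],box[0]:box[2]]
    cv2.imwrite("pics/"+n,cv2.resize(im,None,fx=s,fy=s,interpolation=cv2.INTER_CUBIC))
E
python3 - <<'E'
from h import *
s=get_state();print(s)
T=capture("top");S=capture("side")
for n,c in(("top",T),("side",S)):
    save(c,n+"0.png")
    print(n,(-c["R"].T@c["t"]).round(),c["R"].round(2).tolist(),c["K"].round().tolist())
    for k in("mixer","guard_cap","paint_jar","tape_roll","spring_clamp","mix_cup"):
        for r in trace(k,c)[:3]: print(k,round(r["confidence"],2),np.round(r["uv"]),r["pixels"].sum(),atz(c,r["uv"],0).round())
E
```

```text
pics
{'time_s': 0.0, 'q': array([-1.21117784,  0.33389779,  0.0398966 ,  1.46625591, -0.01339319,
        1.34329392, -0.05848148]), 'dq': array([-0.0023373 , -0.0002802 , -0.00101947,  0.00011073,  0.00091835,
        0.00086933, -0.00125089]), 'tau': array([-1.59410549e-03, -6.56347346e+01,  1.33421727e+00, -4.03814936e+01,
       -5.97416027e-02,  4.46666451e-02,  1.72148316e-04]), 'eef_pos': array([287.82307839, 582.61069564, 403.87534989]), 'tool_rot': array([-1.20884562e-04,  2.27411229e-01,  9.73798491e-01, -7.85197018e-04]), 'wrist_force': array([-0.22408278, -0.03587581, -0.24863667]), 'ft_torque': array([ 0.03800015, -0.06459479, -0.0144658 ]), 'finger_force': 0.0, 'opening': 86.82055826295425}
top [ 349. -165.  990.] [[-0.0, -1.0, -0.01], [-0.99, 0.0, -0.11], [0.11, 0.01, -0.99]] [[488.0, 0.0, 322.0], [0.0, 488.0, 199.0], [0.0, 0.0, 1.0]]
mixer 0.74 [246. 216.] 3374 [421.  -1.   0.]
guard_cap 0.88 [395. 198.] 1013 [ 458. -304.    0.]
guard_cap 0.5 [245. 216.] 3501 [422.   0.   0.]
paint_jar 0.73 [323. 169.] 307 [ 518. -159.    0.]
tape_roll 0.88 [340. 252.] 422 [ 348. -193.    0.]
tape_roll 0.67 [392. 198.] 1065 [ 456. -298.    0.]
spring_clamp 0.62 [391. 258.] 153 [ 336. -294.    0.]
mix_cup 0.52 [434. 234.] 266 [ 384. -382.    0.]
side [ 183. -733.  648.] [[0.91, -0.42, -0.01], [-0.29, -0.6, -0.74], [0.31, 0.68, -0.67]] [[392.0, 0.0, 317.0], [0.0, 392.0, 197.0], [0.0, 0.0, 1.0]]
mixer 0.76 [286. 177.] 1992 [436.  25.   0.]
guard_cap 0.96 [350. 258.] 1056 [ 459. -286.    0.]
guard_cap 0.37 [347. 202.] 331 [ 536. -129.    0.]
paint_jar 0.71 [348. 202.] 345 [ 537. -129.    0.]
paint_jar 0.7 [286. 177.] 2047 [437.  24.   0.]
paint_jar 0.55 [337. 300.] 259 [ 389. -362.    0.]
tape_roll 0.78 [279. 226.] 473 [ 357. -133.    0.]
spring_clamp 0.6 [298. 275.] 280 [ 345. -279.    0.]
mix_cup 0.73 [339. 299.] 292 [ 392. -363.    0.]
```

Run:
```python
import cv2
a=cv2.imread("pics/top0.png")[130:290,180:460];b=cv2.imread("pics/side0.png")[120:330,210:430]
cv2.imwrite("pics/t1.png",cv2.resize(a,None,fx=2.8,fy=2.8,interpolation=2));cv2.imwrite("pics/s1.png",cv2.resize(b,None,fx=2.8,fy=2.8,interpolation=2))
```

```text
(no output)
```

View pics/t1.png

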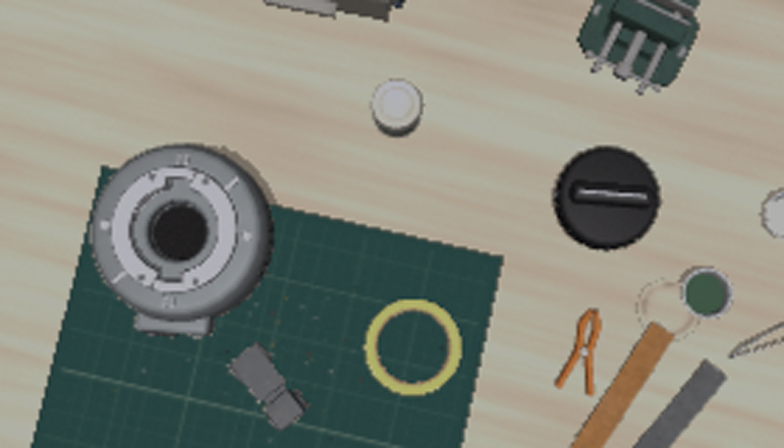

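View pics/s1.png

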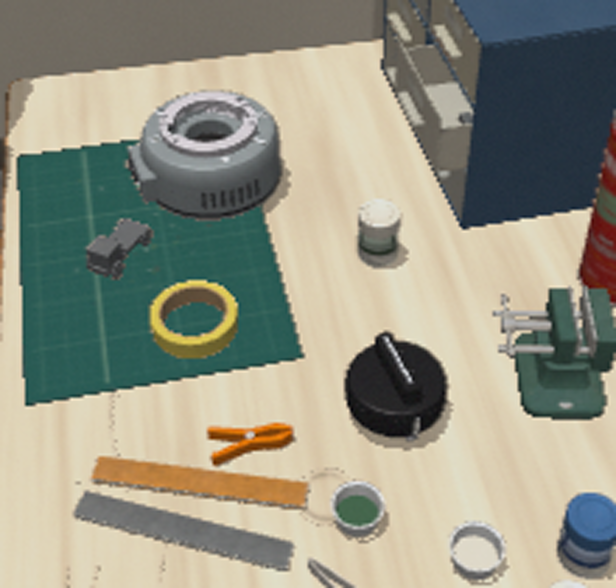

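View pics/top0.png

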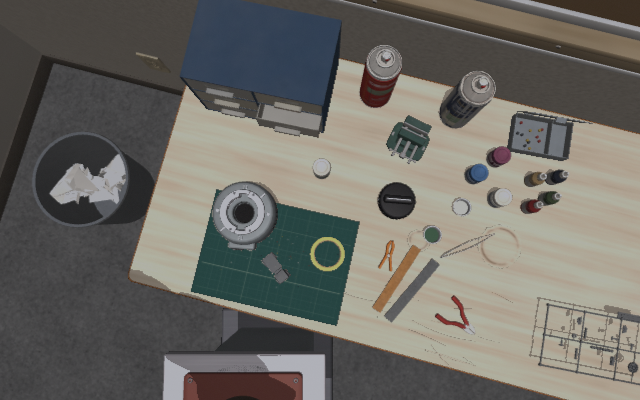

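The top picture shows the mixer at about px (244,213), with its notches up and down the image (+x≈world +x) and its jog lines at about (264,195) and (223,229). The lone jar is at (322,168) and the cap at (396,200), with its bar nearly along the image columns. The open drawer lies up and left of the jar, and the vise is above the cap.

```bash
cat >> h.py <<'E'
from scipy.optimize import least_squares
A=np.linspace(0,2*np.pi,60)
def cyl(r,z0,z1): return np.array([[r*np.cos(a),r*np.sin(a),z] for z in(z0,z1) for a in A])
def hullmask(c,P):
    m=np.zeros((1600,2560),np.uint8)
    uv=np.array([proj(c,p) for p in P]); h=cv2.convexHull(((uv+.5)*4-.5).astype(np.float32)).round().astype(np.int32)
    cv2.fillConvexPoly(m,h,1);return cv2.resize(m.astype(np.float32),(640,400),interpolation=cv2.INTER_AREA)
def fit(P,obs,x0,per=False):
    def f(p,ob):
        r=[]
        for c,mk in ob:
            m=hullmask(c,P+np.array([p[0],p[1],0]));r.append((cv2.GaussianBlur(m,(0,0),1.5)-cv2.GaussianBlur(mk.astype(np.float32),(0,0),1.5)).ravel())
        return np.concatenate(r)
    sol=lambda ob: least_squares(f,x0,args=(ob,),diff_step=.002).x.round(1)
    return [sol(obs)]+[sol([o]) for o in obs]
E
python3 - <<'E'
from h import *
T=capture("top");S=capture("side")
def m(k,c,i=0): return trace(k,c)[i]["pixels"]
ctr=lambda k:[(T,m(k,T)),(S,m(k,S))]
print("jar",fit(cyl(17.5,0,49),ctr("paint_jar"),[500,-157]))
print("mixer",fit(np.vstack([cyl(62,0,62),cyl(42.5,62,70),[[-72,26,0],[-72,-26,0],[-72,26,25],[-72,-26,25]]]),ctr("mixer"),[405,-5]))
print("cap",fit(np.vstack([cyl(36,12,38),cyl(28,0,12)]),ctr("guard_cap"),[445,-295]))
g=lambda u,v:(180+u/2.8,130+v/2.8)
for n,(a,b),z in(("bar",((578,193),(648,200)),56),("notch",((170,303),(183,160)),62),("jog",((120,278),(235,183)),62)):
    p,q=atz(T,g(*a),z),atz(T,g(*b),z);d=q-p;print(n,p.round(),q.round(),((p+q)/2).round(1),np.degrees(np.arctan2(d[1],d[0])).round(1))
gs=lambda u,v:(210+u/2.8,120+v/2.8)
p,q=atz(S,gs(384,340),56),atz(S,gs(412,390),56);d=q-p;print("bar side",(p+q)/2,np.degrees(np.arctan2(d[1],d[0])))
s=get_state();from scipy.spatial.transform import Rotation as R
w=s["tool_rot"];print(R.from_quat(w[[1,2,3,0]]).as_matrix().round(3))
E
```

```text
jar [array([ 515.1, -155.3]), array([ 515., -156.]), array([ 516., -153.])]
mixer [array([425.5,  -5. ]), array([424.6,  -5.1]), array([428.8,  -4.9])]
cap [array([ 450.1, -302.1]), array([ 450.1, -302.6]), array([ 450.3, -301.2])]
bar [ 449. -281.   56.] [ 444. -328.   56.] [ 446.8 -304.5   56. ] -96.0
notch [375.  -2.  62.] [472. -10.  62.] [423.5  -6.1  62. ] -4.3
jog [392.  32.  62.] [456. -46.  62.] [424.   -6.8  62. ] -50.2
bar side [ 448.29931216 -307.67777456   56.        ] -94.94173050098955
[[-0.897  0.443 -0.   ]
 [ 0.443  0.897 -0.   ]
 [ 0.    -0.    -1.   ]]
```

Run:
```python
from h import *
T=capture("top")
def rect(cx,cy,z,w=60,s=5):
    # out: up=+x, right=-y
    q=np.float32([[0,0],[2*w*s,0],[2*w*s,2*w*s],[0,2*w*s]])
    P=[(cx+w,cy+w),(cx+w,cy-w),(cx-w,cy-w),(cx-w,cy+w)]
    src=np.float32([proj(T,[x,y,z]) for x,y in P])
    H=cv2.getPerspectiveTransform(src,q)
    return cv2.warpPerspective(np.asarray(T["pixels"])[:,:,::-1],H,(2*w*s,2*w*s),flags=cv2.INTER_CUBIC)
a=rect(424,-6,66);b=rect(447,-304,56,40,5)
b=cv2.copyMakeBorder(b,0,200,0,0,cv2.BORDER_CONSTANT)
o=np.hstack([a,b]);cv2.imwrite("pics/r.png",cv2.resize(o,None,fx=.79,fy=.79,interpolation=3))
g=b[:400].max(2).astype(int); 
ys,xs=np.nonzero((g>120)[130:270,50:350]);p=np.c_[xs+50,ys+130].astype(np.float32)
l=cv2.fitLine(p,2,0,.01,.01).ravel();print("bar",len(p),l, "heading",np.degrees(np.arctan2(-l[0],-l[1])),"mid",447+40-l[3]/5,-304+40-l[2]/5)
# collar ring bright
ga=cv2.cvtColor(a,cv2.COLOR_BGR2GRAY);cv2.imwrite("r_gray.png",ga)
for n,mk in(("dark",ga<60),):
    k,lab,st,ce=cv2.connectedComponentsWithStats(mk.astype(np.uint8));i=lab[300,300];print(n,st[i],"uv",ce[i])
```

```text
bar 2278 [9.9772155e-01 6.7466259e-02 2.0193021e+02 1.8717647e+02] heading -93.86847 mid 449.5647 -304.38605
dark [  203   204   201   198 29684] uv [304.13212505 305.58873467]
```

View pics/r.png

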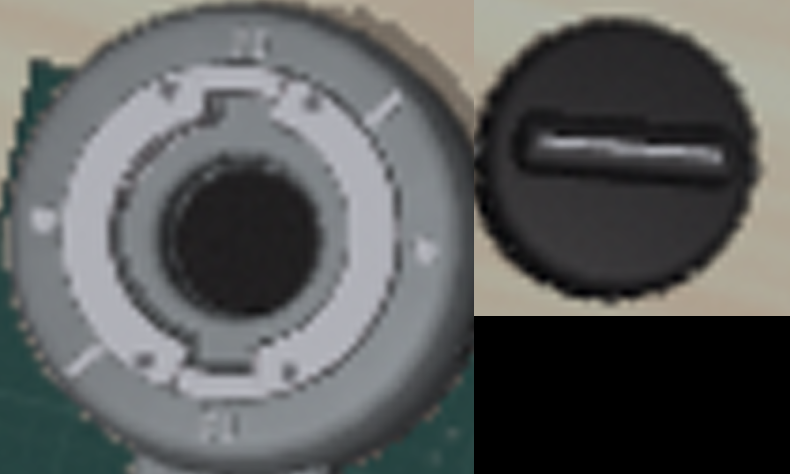

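```bash
python3 -m creep '40 -60 0 -8; 60 -120 0 -16; 80 -180 0 -16; 100 -240 0 -16; 120 -300 0 -16; 60 -360 0 -16; -100 -420 0 -16; -300 -500 0 -16; -500 -560 0 -16; -531 -561 0 -16' 87
```

```text
time_s: 2.4
eef_pos: [203.2, 227.9, 387.4]
tool_rot: [-0.002, 0.091, 0.996, -0.005]
wrist_force: [1.8, 1.4, 1.4]
opening: 87.3
finger_force: 0.0
```

The rectified view puts the mixer at about (425.2,-5.1) with yaw −4.4°, from the notch lines (248,43)/(220,428) and the jog lines (384,105)/(85,361). The cap is at about (449.7,-302.1) with its bar heading −93.8°. Next I move above the jar.

```bash
cat >> h.py <<'E'
from scipy.spatial.transform import Rotation as Ro
def need(x,y,z,h=None):
    s=get_state();M=Ro.from_quat(s["tool_rot"][[1,2,3,0]]).as_matrix()
    hd=np.degrees(np.arctan2(M[1,1],M[0,1]))
    d=M.T@(np.array([x,y,z])-s["eef_pos"])
    print("t",s["time_s"],"pos",s["eef_pos"].round(1),"head",hd.round(2),"tilt",M[:,2].round(4),"rows",d.round(1),"turn",None if h is None else -round((h-hd+180)%360-180,2),"open",round(s["opening"],1),"F",s["wrist_force"].round(1),"q",s["q"].round(2), s["ft_torque"].round(2))
E
python3 -m creep '-45 -40 0 0; -90 -80 0 0; -135 -115 0 0; -180 -155 0 0; -220 -190 0 0; -260 -225 0 0; -300 -260 0 0; -340 -290 0 0; -376 -320 0 0; -376 -320 0 0; -376 -320 0 0; -376 -320 0 0'
python3 -c "
from h import *
need(515.1,-155.5,300,80)"
```

```text
time_s: 3.9
eef_pos: [514.1, -151.9, 388.2]
tool_rot: [-0.004, 0.089, 0.996, -0.005]
wrist_force: [0.6, -0.2, 0.7]
opening: 87.0
finger_force: 0.0
t 3.9 pos [ 514.1 -151.9  388.2] head 79.79 tilt [-0.008  -0.0085 -0.9999] rows [-2.2 -2.5 88.2] turn -0.21 open 87.0 F [ 0.6 -0.2  0.7] q [-0.23  0.11  0.47  1.78 -0.04  1.26  1.64] [ 0.   -0.01  0.03]
```

```bash
python3 -m creep '-2 -2 40 0; -2 -2.5 88 0; -2 -2.5 88 0'
python3 -c "
from h import *
need(515.1,-155.5,214,80)"
```

```text
time_s: 4.28
eef_pos: [513.8, -155.3, 297.7]
tool_rot: [-0.007, 0.089, 0.996, -0.005]
wrist_force: [0.3, 0.2, 0.5]
opening: 87.5
finger_force: 0.0
t 4.275 pos [ 513.8 -155.3  297.7] head 79.77 tilt [-0.0139 -0.0082 -0.9999] rows [-2.4  0.9 83.7] turn -0.23 open 87.5 F [0.3 0.2 0.5] q [-0.21  0.2   0.47  1.89 -0.09  1.09  1.69] [ 0.04 -0.01 -0.08]
```

```bash
sed -i 's/d=M.T@(np.array(\[x,y,z\])-s\["eef_pos"\])/g=s["eef_pos"]+164*M[:,2];d=M.T@(np.array([x,y,z])-g);print("grasp",g.round(1))/' h.py
python3 -m creep '-2 1 40 0; -2 1 40 0'; python3 -c "
from h import *
need(515.1,-155.5,50,80)"
```

```text
time_s: 4.53
eef_pos: [516.8, -155.5, 260.1]
tool_rot: [-0.005, 0.089, 0.996, -0.005]
wrist_force: [-0.3, -0.7, 0.7]
opening: 87.4
finger_force: 0.0
grasp [ 515.  -156.9   96.1]
t 4.525 pos [ 516.8 -155.5  260.1] head 79.76 tilt [-0.0106 -0.0087 -0.9999] rows [-0.2  1.9 46.1] turn -0.24 open 87.4 F [-0.3 -0.7  0.7] q [-0.2   0.25  0.46  1.92 -0.12  1.01  1.71] [0.03 0.04 0.  ]
```

```bash
python3 -m creep '0 1 25 0; 0 1.5 46 0; 0 1.5 46 0; 0 1.5 46 0'; python3 -m creep '0 0 0 0;0 0 0 0;0 0 0 0;0 0 0 0;0 0 0 0;0 0 0 0' 20 25; python3 -c "
from h import *
need(515.1,-155.5,50,80)"
```

```text
time_s: 5.03
eef_pos: [517.8, -155.3, 216.2]
tool_rot: [-0.002, 0.09, 0.996, -0.005]
wrist_force: [0.4, -0.7, -0.1]
opening: 87.5
finger_force: 0.0
time_s: 5.78
eef_pos: [517.1, -155.1, 214.0]
tool_rot: [-0.004, 0.09, 0.996, -0.005]
wrist_force: [-0.4, 0.2, -0.4]
opening: 35.2
finger_force: 3.2
grasp [ 515.7 -156.6   50. ]
t 5.775 pos [ 517.1 -155.1  214. ] head 79.72 tilt [-0.0083 -0.0092 -0.9999] rows [ 0.8  1.  -0. ] turn -0.28 open 35.2 F [-0.4  0.2 -0.4] q [-0.18  0.32  0.45  1.95 -0.16  0.91  1.74] [ 0.01  0.01 -0.04]
```

```bash
python3 -m creep '0 0 -30 0;0 0 -60 0;0 0 -100 0;0 0 -100 0'; python3 -c "
from h import *
need(425.2,-5.1,150,80)"
```

```text
time_s: 6.28
eef_pos: [518.8, -154.6, 316.9]
tool_rot: [-0.001, 0.09, 0.996, -0.005]
wrist_force: [0.0, 0.1, 0.1]
opening: 35.0
finger_force: 25.0
grasp [ 518.3 -156.2  152.9]
t 6.275 pos [ 518.8 -154.6  316.9] head 79.7 tilt [-0.003  -0.0095 -1.    ] rows [118.6 132.    1.8] turn -0.3 open 35.0 F [0.  0.1 0.1] q [-0.22  0.19  0.48  1.86 -0.08  1.12  1.68] [ 0.03 -0.02  0.05]
```

```bash
python3 -m creep '30 33 0 0;60 66 0 0;90 100 0 0;118 132 0 0;118 132 0 0;118 132 0 0'
python3 - <<'E'
from h import *
need(425.2,-5.1,92,80)
T=capture("top");S=capture("side")
im=[np.asarray(T["pixels"])[140:290,170:320],np.asarray(S["pixels"])[70:220,210:360]]
cv2.imwrite("pics/m1.png",cv2.resize(np.hstack(im)[:,:,::-1],None,fx=2.6,fy=2.6,interpolation=2))
E
```

```text
time_s: 7.02
eef_pos: [425.3, -3.6, 313.0]
tool_rot: [-0.004, 0.09, 0.996, -0.005]
wrist_force: [0.5, -0.1, 0.4]
opening: 34.8
finger_force: 25.0
grasp [424.   -5.1 149. ]
t 7.025 pos [425.3  -3.6 313. ] head 79.72 tilt [-0.0085 -0.0095 -0.9999] rows [-1.6  0.9 57. ] turn -0.28 open 34.8 F [ 0.5 -0.1  0.4] q [-0.43 -0.07  0.32  2.11  0.03  1.11  1.27] [0.03 0.01 0.03]
```

View pics/m1.png

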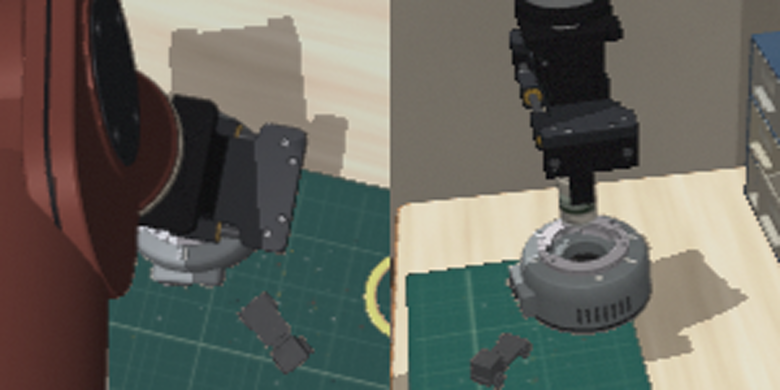

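The side picture shows the jar held upright (bottom at about px (283,155)) above the mixer opening. The top view is blocked by the arm. Next I lower it, watching the force.

```bash
python3 -m creep '-1 1 20 0;-1.5 1 40 0;-1.5 1 48 0;-1.5 1 52 0;-1.5 1 52 0'; python3 -c "
from h import *
need(425.2,-5.1,91,80)"
```

```text
time_s: 7.75
eef_pos: [426.8, -3.2, 261.6]
tool_rot: [-0.004, 0.09, 0.996, -0.005]
wrist_force: [-0.0, -0.8, 0.1]
opening: 34.6
finger_force: 25.0
grasp [425.5  -4.7  97.6]
t 7.75 pos [426.8  -3.2 261.6] head 79.69 tilt [-0.008  -0.0093 -0.9999] rows [ 0.1 -0.4  6.6] turn -0.31 open 34.6 F [-0.  -0.8  0.1] q [-0.43  0.01  0.33  2.16  0.01  0.98  1.29] [0.04 0.03 0.  ]
```

```bash
python3 -m creep '0 0 3 0;0 0 6 0;0 0 6 0;0 0 6 0'; python3 -m creep '0 0 0 0;0 0 0 0;0 0 0 0' 65; python3 -c "
from h import *
need(425.2,-5.1,91,80)"
```

```text
time_s: 8.25
eef_pos: [426.5, -3.1, 255.4]
tool_rot: [-0.004, 0.09, 0.996, -0.005]
wrist_force: [-0.2, -0.1, -0.3]
opening: 34.5
finger_force: 25.0
time_s: 8.62
eef_pos: [426.5, -3.0, 255.4]
tool_rot: [-0.004, 0.09, 0.996, -0.005]
wrist_force: [-0.2, -0.0, 1.3]
opening: 56.4
finger_force: 0.0
grasp [425.2  -4.6  91.4]
t 8.625 pos [426.5  -3.  255.4] head 79.71 tilt [-0.0082 -0.0092 -0.9999] rows [-0.1 -0.5  0.4] turn -0.29 open 56.4 F [-0.2 -0.   1.3] q [-0.43  0.02  0.33  2.17  0.    0.97  1.29] [ 0.06 -0.03 -0.02]
```

```bash
python3 -m creep '0 0 -25 0;0 0 -70 0;0 0 -110 0;0 0 -110 0'; python3 -c "
from h import *
need(449.7,-302.1,200,-3.8)"
```

```text
time_s: 9.12
eef_pos: [428.3, -2.0, 368.2]
tool_rot: [-0.001, 0.09, 0.996, -0.004]
wrist_force: [0.9, -0.2, -1.0]
opening: 65.2
finger_force: 0.0
grasp [427.8  -3.3 204.2]
t 9.125 pos [428.3  -2.  368.2] head 79.71 tilt [-0.0029 -0.0079 -1.    ] rows [ -74.9 -290.     6.5] turn 83.51 open 65.2 F [ 0.9 -0.2 -1. ] q [-0.44 -0.12  0.32  2.03  0.05  1.23  1.25] [-0.01 -0.02  0.03]
```

```bash
python3 -m creep '-10 -35 0 10;-20 -72 0 20;-30 -110 0 30;-40 -147 0 40;-50 -185 0 50;-58 -222 0 60;-67 -260 0 70;-75 -290 0 80;-75 -290 0 83.5;-75 -290 0 83.5;-75 -290 0 83.5'
python3 - <<'E'
from h import *
need(449.7,-302.1,90,-3.8)
T=capture("top")
save(T,"j.png",(180,140,320,280),4)
E
```

```text
time_s: 10.5
eef_pos: [449.4, -300.3, 367.4]
tool_rot: [0.0, 0.729, 0.684, -0.006]
wrist_force: [0.3, 0.1, 0.4]
opening: 64.9
finger_force: 0.0
grasp [ 448.  -301.7  203.4]
t 10.5 pos [ 449.4 -300.3  367.4] head -3.66 tilt [-0.0089 -0.0089 -0.9999] rows [  0.8   2.7 113.4] turn 0.14 open 64.9 F [0.3 0.1 0.4] q [-0.1   0.15  0.67  1.81 -0.08  1.22  0.53] [-0.1   0.04 -0.01]
```

View pics/j.png

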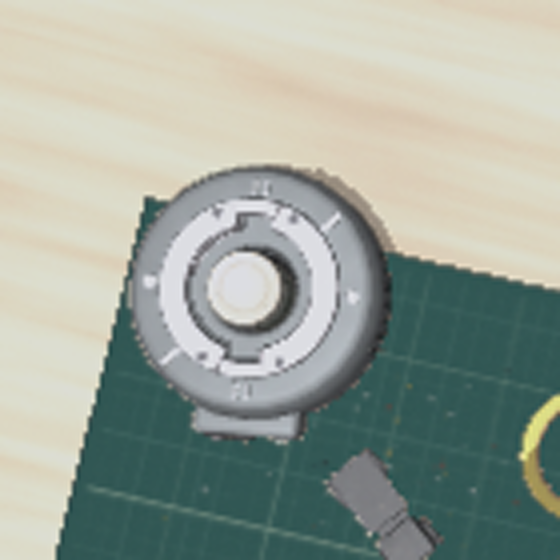

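The jar stands lid up in the cup, lid at crop (243,288). Next is the cap.

```bash
python3 -m creep '0 2 40 0;0 2 80 0;1 2.5 113 0;1 2.5 113 0;1 2.5 113 0' 50; python3 -c "
from h import *
need(449.7,-302.1,60,-3.8)"
```

```text
time_s: 11.18
eef_pos: [451.5, -301.2, 256.2]
tool_rot: [0.001, 0.73, 0.684, -0.006]
wrist_force: [0.2, 0.8, 1.2]
opening: 50.2
finger_force: 0.0
grasp [ 450.3 -302.8   92.2]
t 11.175 pos [ 451.5 -301.2  256.2] head -3.76 tilt [-0.007  -0.0098 -0.9999] rows [ 1.  -0.5 32.2] turn 0.04 open 50.2 F [0.2 0.8 1.2] q [-0.05  0.28  0.64  1.92 -0.19  1.    0.61] [-0.08  0.02 -0.03]
```

```bash
python3 -m creep '1 -0.5 16 0;1 -0.5 32 0;1 -0.5 32 0;1 -0.5 32 0'; python3 -m creep '0 0 0 0;0 0 0 0;0 0 0 0;0 0 0 0;0 0 0 0;0 0 0 0' 5 45; python3 -c "
from h import *
need(449.7,-302.1,60,-3.8)"
```

```text
time_s: 11.68
eef_pos: [450.2, -300.3, 222.8]
tool_rot: [0.0, 0.73, 0.683, -0.006]
wrist_force: [-0.3, 0.3, 0.1]
opening: 50.1
finger_force: 0.0
time_s: 12.42
eef_pos: [450.4, -300.2, 223.0]
tool_rot: [0.001, 0.73, 0.683, -0.006]
wrist_force: [0.4, -0.1, 0.2]
opening: 13.7
finger_force: 45.0
grasp [ 449.1 -301.7   59. ]
t 12.425 pos [ 450.4 -300.2  223. ] head -3.79 tilt [-0.0081 -0.0092 -0.9999] rows [-0.3  0.6 -1. ] turn 0.01 open 13.7 F [ 0.4 -0.1  0.2] q [-0.03  0.33  0.63  1.95 -0.22  0.93  0.63] [-0.07  0.03 -0.02]
```

```bash
python3 -m creep '0 0 -25 0;0 0 -70 0;0 0 -120 0;0 0 -150 0;0 0 -150 0'; python3 -c "
from h import *
need(425.2,-5.1,200,85.6)"
```

```text
time_s: 13.05
eef_pos: [452.0, -299.3, 375.1]
tool_rot: [0.002, 0.73, 0.683, -0.005]
wrist_force: [-0.3, -0.7, -1.0]
opening: 13.7
finger_force: 45.0
grasp [ 451.3 -301.   211.1]
t 13.05 pos [ 452.  -299.3  375.1] head -3.79 tilt [-0.0042 -0.0103 -0.9999] rows [293.6 -45.5   8.1] turn -89.39 open 13.7 F [-0.3 -0.7 -1. ] q [-0.11  0.14  0.68  1.8  -0.08  1.23  0.52] [-0.05  0.06  0.01]
```

```bash
python3 -m creep '35 -5 0 -10;70 -10 0 -20;105 -16 0 -30;140 -22 0 -40;175 -27 0 -50;210 -32 0 -60;245 -38 0 -70;275 -42 0 -80;293.5 -45.5 0 -89.4;293.5 -45.5 0 -89.4;293.5 -45.5 0 -89.4;293.5 -45.5 0 -89.4'
python3 - <<'E'
from h import *
need(425.2,-5.1,150,85.6)
S=capture("side");save(S,"c.png",(220,50,360,190),4)
E
```

```text
time_s: 14.55
eef_pos: [425.6, -3.9, 370.1]
tool_rot: [-0.004, 0.04, 0.999, -0.005]
wrist_force: [-0.2, -0.1, -1.4]
opening: 13.5
finger_force: 45.0
grasp [424.1  -5.4 206.1]
t 14.55 pos [425.6  -3.9 370.1] head 85.42 tilt [-0.0087 -0.0094 -0.9999] rows [-1.5  1.  56.1] turn -0.18 open 13.5 F [-0.2 -0.1 -1.4] q [-0.47 -0.13  0.34  2.03  0.05  1.24  1.35] [ 0.02 -0.07  0.03]
```

View pics/c.png

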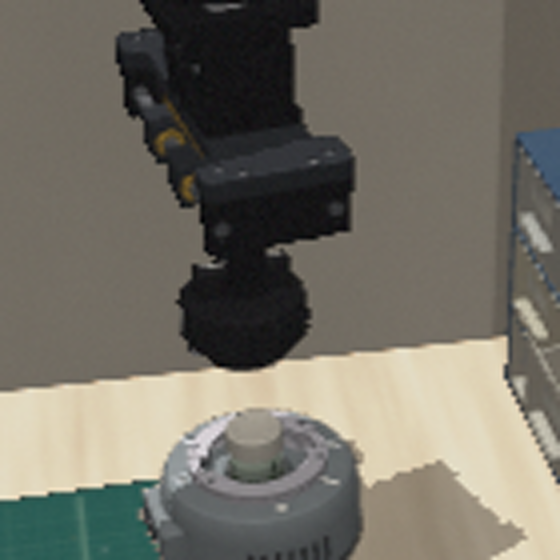

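The cap hangs over the jar, which is centred in the collar (lid at crop (255,430)). I descend in steps.

```bash
python3 -m creep '-1.5 1 25 -0.2;-1.5 1 50 -0.2;-1.5 1 68 -0.2;-1.5 1 72 -0.2;-1.5 1 72 -0.2'
python3 - <<'E'
from h import *
need(425.2,-5.1,117,85.6)
E
```

```text
time_s: 15.22
eef_pos: [426.7, -3.0, 298.7]
tool_rot: [-0.004, 0.037, 0.999, -0.005]
wrist_force: [0.5, -0.0, -0.3]
opening: 13.6
finger_force: 45.0
grasp [425.4  -4.6 134.7]
t 15.225 pos [426.7  -3.  298.7] head 85.76 tilt [-0.0081 -0.0093 -0.9999] rows [ 0.  -0.4 17.7] turn 0.16 open 13.6 F [ 0.5 -0.  -0.3] q [-0.47 -0.05  0.36  2.12  0.03  1.07  1.38] [ 0.07 -0.03 -0.05]
```

```bash
for r in '0 -0.4 3 0;0 -0.4 6 0;0 -0.4 6 0' '0 0 2 0;0 0 3 0;0 0 3 0' '0 0 2 0;0 0 3 0;0 0 3 0'; do :; done
python3 -m creep '0 -0.4 3 0;0 -0.4 7 0;0 -0.4 7 0;0 -0.4 7 0'
python3 - <<'E'
from h import *
need(425.2,-5.1,117,85.6)
E
```

```text
time_s: 15.72
eef_pos: [426.5, -3.3, 291.5]
tool_rot: [-0.004, 0.037, 0.999, -0.005]
wrist_force: [0.4, 0.2, -2.0]
opening: 14.0
finger_force: 45.0
grasp [425.1  -4.8 127.5]
t 15.725 pos [426.5  -3.3 291.5] head 85.81 tilt [-0.0082 -0.0092 -0.9999] rows [-0.2 -0.2 10.5] turn 0.21 open 14.0 F [ 0.4  0.2 -2. ] q [-0.46 -0.04  0.36  2.13  0.03  1.05  1.38] [ 0.02  0.02 -0.  ]
```

```bash
python3 -m creep '0 0 2 0;0 0 4 0;0 0 4 0;0 0 4 0'
python3 - <<'E'
from h import *
need(425.2,-5.1,117,85.6)
E
```

```text
time_s: 16.23
eef_pos: [426.4, -3.3, 287.4]
tool_rot: [-0.004, 0.037, 0.999, -0.005]
wrist_force: [0.1, 0.7, -0.9]
opening: 13.5
finger_force: 45.0
grasp [425.1  -4.8 123.4]
t 16.225 pos [426.4  -3.3 287.4] head 85.81 tilt [-0.0083 -0.0093 -0.9999] rows [-0.2 -0.2  6.4] turn 0.21 open 13.5 F [ 0.1  0.7 -0.9] q [-0.46 -0.03  0.36  2.14  0.02  1.04  1.38] [-0.02 -0.04 -0.02]
```

Lugs are entering the notches with no force. I go down to seat.

```bash
python3 -m creep '0 0 2 0;0 0 4 0;0 0 5.5 0;0 0 6.5 0;0 0 6.5 0;0 0 6.5 0'
python3 - <<'E'
from h import *
need(425.2,-5.1,117,85.6)
E
```

```text
time_s: 16.98
eef_pos: [426.5, -3.1, 281.2]
tool_rot: [-0.004, 0.036, 0.999, -0.005]
wrist_force: [-1.5, 3.5, 4.8]
opening: 13.8
finger_force: 45.0
grasp [425.2  -4.6 117.2]
t 16.975 pos [426.5  -3.1 281.2] head 85.82 tilt [-0.0078 -0.0088 -0.9999] rows [ 0.  -0.5  0.2] turn 0.22 open 13.8 F [-1.5  3.5  4.8] q [-0.46 -0.02  0.36  2.14  0.02  1.03  1.39] [0.75 0.15 0.03]
```

```bash
python3 -m creep '0 0 0 3;0 0 0 6;0 0 0 10;0 0 0 14;0 0 0 18;0 0 0 22;0 0 0 22;0 0 0 22' - 60
python3 - <<'E'
from h import *
need(425.2,-5.1,117,40.6)
E
```

```text
time_s: 17.98
eef_pos: [426.6, -3.0, 281.2]
tool_rot: [-0.003, 0.226, 0.974, -0.005]
wrist_force: [1.0, 5.2, 4.2]
opening: 13.2
finger_force: 60.0
grasp [425.4  -4.4 117.2]
t 17.975 pos [426.6  -3.  281.2] head 63.93 tilt [-0.0073 -0.0087 -0.9999] rows [-0.1 -0.7  0.2] turn 23.33 open 13.2 F [1.  5.2 4.2] q [-0.46 -0.02  0.36  2.14  0.02  1.03  1.  ] [ 1.32 -0.45  0.11]
```

```bash
python3 -m creep '0 -0.2 0 4;-0.1 -0.4 0 8;-0.2 -0.4 0 12;-0.2 -0.4 0 16;-0.2 -0.4 0 20;-0.2 -0.4 0 23.3;-0.2 -0.4 0 23.3;-0.2 -0.4 0 23.3'
python3 - <<'E'
from h import *
need(425.2,-5.1,117,40.6)
T=capture("top");S=capture("side")
im=[np.asarray(T["pixels"])[140:290,170:320],np.asarray(S["pixels"])[90:240,210:360]]
cv2.imwrite("pics/f.png",cv2.resize(np.hstack(im)[:,:,::-1],None,fx=2.6,fy=2.6,interpolation=2))
E
```

```text
time_s: 18.98
eef_pos: [426.8, -3.4, 281.1]
tool_rot: [-0.001, 0.418, 0.909, -0.005]
wrist_force: [2.8, 6.1, 2.8]
opening: 13.8
finger_force: 60.0
grasp [425.6  -4.8 117.2]
t 18.975 pos [426.8  -3.4 281.1] head 40.62 tilt [-0.0069 -0.0086 -0.9999] rows [ 0.1 -0.5  0.2] turn 0.02 open 13.8 F [2.8 6.1 2.8] q [-0.45 -0.02  0.35  2.14  0.02  1.03  0.6 ] [ 1.4  -0.7   0.15]
```

View pics/f.png

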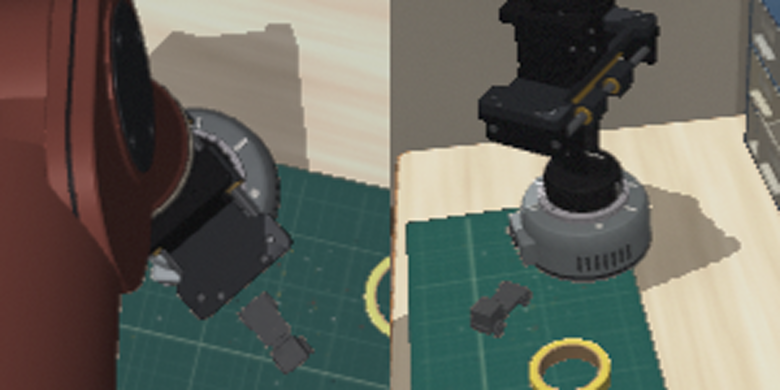

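The cap sits flush on the collar (side crop around (585,185)). The fingers are at heading 40.6°, so the bar is at −49.4° on the jog mark, with about 0.15 N m of twist and no click. I hold briefly, recheck and hand in.

```bash
python3 -m creep '0 0 0 0;0 0 0 0;0 0 0 0;0 0 0 0'
python3 - <<'E'
from h import *
need(425.2,-5.1,117,40.6)
print(sign_off())
E
```

```text
time_s: 19.58
eef_pos: [426.8, -3.4, 281.2]
tool_rot: [-0.001, 0.418, 0.909, -0.005]
wrist_force: [2.7, 6.0, 2.2]
opening: 13.7
finger_force: 60.0
grasp [425.7  -4.8 117.2]
t 19.575 pos [426.8  -3.4 281.2] head 40.62 tilt [-0.0068 -0.0086 -0.9999] rows [ 0.1 -0.5  0.2] turn 0.02 open 13.7 F [2.7 6.  2.2] q [-0.45 -0.02  0.35  2.14  0.02  1.03  0.6 ] [ 1.35 -0.66  0.05]
the job is handed in; nothing more can be done
None
```

I handed the job in at 19.6 s: the jar is lid up in the mixer's cup, and the guard cap is seated and turned 45° clockwise to the jog mark, short of the click and still gripped at 60 N. The bar angle comes from the finger heading, since the arm blocks the top view.

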